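# Lift the leaf basket out of the steeping cup with the sprung hook

### The arm

A 6-joint arm with a two-finger parallel gripper is mounted at the origin on a cart in front of the work surface, level with it; the furniture and walls round the work are solid. World frame = base frame: x ahead of the robot, y to its left, z up, the work surface at z = 0. Lengths are in mm, angles in rad, forces in N, time in s.
With the tool pointing down it reaches from about 275 to 825 mm from the base axis. Payload 5.2 kg.
Tool frame: the origin (TCP) lies at the very end of the fingers, on their centre line; the grasp point (between the pads) lies 19 mm behind it; z points along the fingers, y is the direction in which the jaws open and shut (so a half turn about z gives the same grasp; the last joint's range is limited). The gripper opens to 93 mm and grips with 3 to 60 N. Pads are 15 mm wide; open, the fingers measure 128 mm over their backs; the gripper's body (75 mm by 188 mm) begins 65 mm behind the grasp point.
Start: joints at [0.937, 0.259, 1.535, -0, 1.348, -0.203], TCP at [229.658, 499.762, 184.353] pointing down, gripper open.
Joint ranges: [-3.14, 3.14], [-0.91, 2.08], [0.19, 2.58], [-1.22, 4.36], [0.22, 2.71], [-3.12, 3.12]. Speed limits (rad/s): [2.57, 2.57, 3.14, 3.14, 3.14, 3.14].

### API

Orientations are given as [roll, pitch, yaw] about the fixed x, y, z axes, in that order (R = Rz(yaw) Ry(pitch) Rx(roll)).
In Python, from bench import robot gives the robot as it stands. The module is installed in compiled form; this text tells all that it offers. Calls block until the motion is done:
- robot.move_ptp(position, orientation): joint-space move of the TCP to a pose.
- robot.move_linear(position, ori=None, speed=150, f_stop=None): straight line of the TCP; ori=None keeps the orientation; speed is the mean speed in mm/s. With f_stop (N) it stops when the force on the tool has changed by that much, and returns True; else False.
- robot.move_j(angles): joint-space move.
- robot.move_gripper(opening): opening from 0.0 (shut) to 1.0 (fully open); the grip force is fixed at half the most; returns when the fingers have stopped.
- robot.sleep(seconds).
- robot.inverse_kinematics(position, orientation): joint angles nearest the present ones, or None.
- robot.get_image(name): name is "scene" or "top" or "wrist"; returns a dict with "img" (400x640x3 uint8, blue, green, red), "fovy" (degrees; the focal length in pixels is half the picture's height over the tangent of half this angle, whatever the lens; pixels are square), "cx", "cy" (the principal point, pixels), "k1" (the pictures are not rectified: a ray, as slopes to the right and down, at radius r is drawn at 1 + k1 r^2 times it, then the intrinsics apply), "eye" and "orientation" of the camera in the world. Camera axes: x right, y down, z forward; pixel columns grow to the right and rows downward; lengths in mm; the calibration is good to about 2 mm. A picture is of the moment at which its call begins. There is no depth.
A pose or a line that the arm cannot do raises robot.MotionError and nothing moves.
- robot.hand_in(): hands the job in, once; it reports no verdict.
Readings, each from a call of its own:
- robot.current_t(): time.
- robot.current_qpos(): joint angles.
- robot.current_joint_vel(): joint speeds.
- robot.current_joint_efforts(): joint torques, N m.
- robot.current_tcp_pos(): TCP position.
- robot.current_eef_rot(): TCP orientation.
- robot.current_contact_force(): force on the tool from outside, world axes, zero at the start.
- robot.current_ft_torque(): the same for the moment, N m.
- robot.current_gripper_width(): opening from 0.0 (shut) to 1.0 (fully open).
Only numpy, scipy, OpenCV 4.12 (cv2) and the standard library are available. Lean on these libraries where they do the work, as an engineer would, in place of code of your own. Each camera call takes 0.05 s, during which the arm holds its last target. There are 200 camera calls.

### The job

The tea has steeped: pull the sprung hook arm of the tea stand down by its wooden knob, swing it in until the hook is under the wire bail of the leaf basket, feeling gently for the bail without shoving it, and ease the arm back up under control, without letting the basket bind, so that the basket hangs from the hook clear above the cup. Then let go of the knob; do not handle the basket itself, never let the arm or basket fly up, and leave the other things on the worktop where they are.

Things in the scene. Friction and masses are not known exactly. Their poses are not given: they have to be found in the camera images.
- tea_stand: Fixed tea stand: black base plate 235x96x12 mm, steel post (33 mm across, 140 mm high) and open steel steeping cup. Origin on the worktop under the post's axis; x points away from the cup, whose axis is 130 mm along -x; z up.
- cup_rim (a point): Centre of the steeping cup's mouth, 82 mm above the worktop. The cup is 74 mm across outside, 67 mm inside. The basket fits it with 2 to 3 mm of play all round: lifted while the hook pushes it sideways, it binds in the cup; follow the sideways force while easing up.
- mast (a joint): Sprung mast that slides in the post and carries the hook arm: 0 m = fully up, where the spring holds it; grows as it is pulled down; solid stop at 0.112 m. Net upward pull about 7 N at the top, 11 N at the bottom; it flies up if let go when down. The hook's tip passes under the bail's top with the mast 0.100 m or more down, however the bail leans.
- hook_arm: Dark steel arm on the mast, 14 mm wide, its middle 267 mm over the worktop when up. Swings about the post's axis (its origin) with light friction; its -x points along the arm to the knob. Parallel to the stand's -x: the hook's shank is over the cup's axis; turned + about z (at most 1.0 rad): hook away to the stand's -y side, where it starts; it can swing 0.35 rad past the cup.
- knob (a point): Centre of the wooden knob on the arm's end, straight above the hook's shank and 130 mm from the post's axis: upright cylinder 28 mm across, 36 mm high; its top is 18 mm above this point, the arm's top face 18 mm below.
- hook_throat (a point): Middle of the hook's throat, on its bottom wire, 84 mm below the knob's centre. 6 mm wire; in the arm's frame the shank's axis hangs 9 mm to the -y side of this point, the tip stands 9 mm to the +y side and ends 11 mm above it. The throat is about 12 mm wide; the tip points towards the arm's +y, the side of the cup.
- basket: Loose aluminium leaf basket hanging in the cup by its flange: 62 mm across, 55 mm deep below the flange (78 mm across, 3 mm thick), 0.2 to 0.3 kg. Origin at the centre of its underside, z up; starts 27 mm above the worktop. A 5 mm wire bail arches over it. More than 12 N of the hook on it counts as shoving.
- bail_pivot (a point): On the basket's axis, half-way between the bail's two pivots. The bail's straight top is 36 mm long, parallel to this x axis (within 0.12 rad of the stand's x) and 47 mm from the pivot line. The pivots are very stiff; the bail leans up to 0.48 rad (22 mm) to +y or -y and stays so. The lean is NOT reported: feel or see it. Upright, the top's underside is 132 mm over the worktop; at full lean 127.
- tea_tin: Bystander: green tea tin 68x107x96 mm, origin at the centre of its underside. Leave it.
- mug_1: Bystander: white mug with red bands, 83x121x101 mm, origin at its underside. Leave it.
- egg_timer: Bystander: orange and cream egg timer 58x58x57 mm, origin at the centre of its underside. Leave it.

How it is judged (in metres and radians):
On the way, in this order (a step that is already met when the one before it is completed fails the run):
1. the hook arm is pulled down until the hook is below the top of the bail (value of joint mast above 0.095 m), for 0.2 s.
2. the basket's bail is on the hook: the basket is carried by the hook while the arm is still low (contact force between hook_arm and basket above 0.8 N and value of joint mast above 0.03 m and z of basket in the frame of tea_stand above 0.035 m), for 0.1 s.
At the end, for the whole second after the job is handed in: The mast is back up (within 10 mm of its top), the basket hangs from the hook, its underside above the cup's rim (more than 92 mm over the worktop), tilted less than 0.5 rad and hanging quietly (slower than 0.1 m/s) (value of joint mast below 0.01 m and contact force between hook_arm and basket above 0.8 N and z of basket in the frame of tea_stand above 0.092 m and distance between basket and hook_throat below 0.13 m and angle between basket's own z axis and vertical below 0.5 rad and linear speed of basket below 0.1 m/s); the robot touches nothing.
It fails at once if the hook shoves or jerks the basket with more than 12 N (contact force between hook_arm and basket above 12 N).
It fails at once if the arm flies up (mast faster than 0.35 m/s upwards) (velocity of joint mast below -0.35 m/s).
It fails at once if the basket is snatched (faster than 0.4 m/s) (linear speed of basket above 0.4 m/s).
It fails at once if the robot's arm or fingers touch the basket or its bail (contact force between any of the arm, the fingers and basket above 0.5 N).
It fails at once if the tea tin, mug or egg timer is moved by more than 30 mm (distance of any of tea_tin, mug_1, egg_timer from where it was at the start of the episode above 0.03 m).
It also fails if it takes over 72 s, if anything falls off the work surface, if the arm or the gripper's body presses on something with over 40 N, if the wrist force passes 120 N, or if a joint passes its speed limit or range.

## Working session

There is one attempt and no reset: what is moved stays moved. The work goes in short steps, each a Python script; the robot and the scene stay as the last script left them, time stands still between calls to the robot, and variables do not carry over. Pictures are saved under pics/ and viewed, on a budget of 10 in all, crops included, one or two more only if the job needs it, and the job is handed in when it is done.

```bash
mkdir -p pics; cat > h.py <<'E'
import numpy as np, cv2
from scipy.spatial.transform import Rotation as R
from bench import robot
def snap(n,fn=None):
    d=robot.get_image(n)
    if fn: cv2.imwrite('pics/'+fn,d['img'])
    return d
def cam(d):
    f=d['img'].shape[0]/2/np.tan(np.radians(d['fovy'])/2)
    return f,np.array(d['eye']),np.array(d['orientation'])
def rot(o):
    o=np.array(o); return o if o.shape==(3,3) else R.from_euler('xyz',o).as_matrix()
def ray(d,u,v):
    f,e,o=cam(d); K=np.array([[f,0,d['cx']],[0,f,d['cy']],[0,0,1.]])
    p=cv2.undistortPoints(np.array([[[u,v]]],float),K,np.array([d['k1'],0,0,0,0.]))[0,0]
    r=rot(o)@np.array([p[0],p[1],1]); return e,r/np.linalg.norm(r)
def onz(d,u,v,z):
    e,r=ray(d,u,v); return e+r*(z-e[2])/r[2]
def proj(d,P):
    f,e,o=cam(d); q=rot(o).T@(np.array(P)-e); s=q[:2]/q[2]; s=s*(1+d['k1']*(s@s)); return s*f+[d['cx'],d['cy']]
E
python3 - <<'E'
from h import *
a=snap('scene','s1.png'); b=snap('top','t1.png')
for d in (a,b): print({k:v for k,v in d.items() if k!='img'})
print(robot.current_tcp_pos(),robot.current_eef_rot(),robot.current_t())
E
```

```text
{'fovy': 53.71376025623414, 'cx': 319.01372386995433, 'cy': 195.87434977360647, 'k1': 0.017671432662423135, 'eye': array([ -72.65073687, -484.49590762,  659.89472065]), 'orientation': array([-2.16797942, -0.01846004, -1.05978156])}
{'fovy': 54.87643943582409, 'cx': 317.1962033211017, 'cy': 202.4765348050498, 'k1': -0.03617360829950552, 'eye': array([ 282.14011952, -142.70126513, 1143.10305555]), 'orientation': array([-2.85441772, -0.00722451, -1.57368276])}
[229.32521561 499.31807275 183.63675335] [-3.14003116e+00 -2.94160700e-04  2.71080377e+00] 0.1
```

View pics/s1.png

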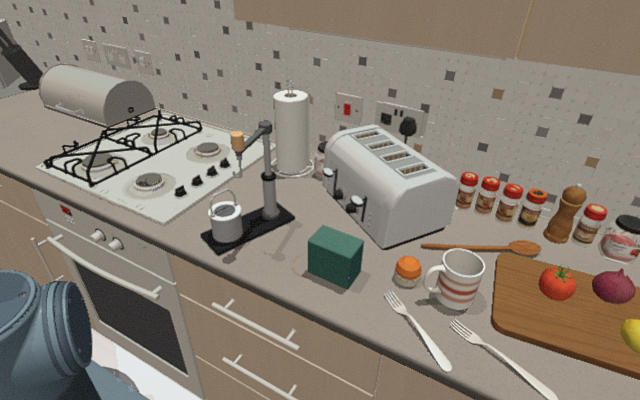

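View pics/t1.png

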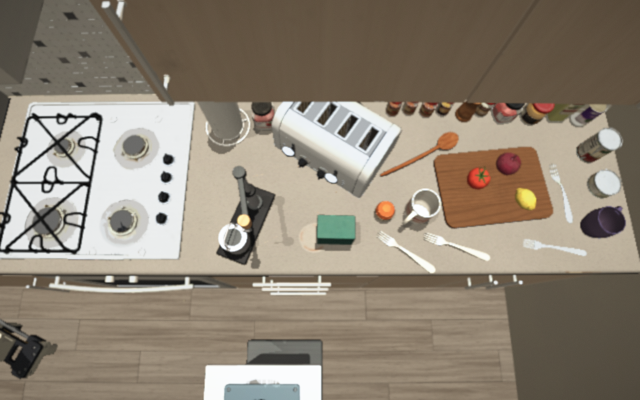

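The scene view shows the cup at about (227,215), the knob at (237,141), the mast top at (266,128) and the bail at (222,195). In the top view the knob is at (244,221), the cup at (233,238) and the plate runs from (228,255) to (262,187). I'll enlarge both for detail.

```bash
python3 - <<'E'
from h import *
a=cv2.imread('pics/s1.png')[110:260,190:310]; b=cv2.imread('pics/t1.png')[150:270,200:300]
A=cv2.resize(a,None,fx=4,fy=4,interpolation=cv2.INTER_CUBIC);B=cv2.resize(b,None,fx=3.2,fy=5*0.64,interpolation=cv2.INTER_CUBIC)
o=np.zeros((600,800,3),np.uint8); o[:600,:480]=A; o[:B.shape[0],480:480+B.shape[1]]=B
cv2.imwrite('pics/c1.png',o)
E
```

```text
(no output)
```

View pics/c1.png

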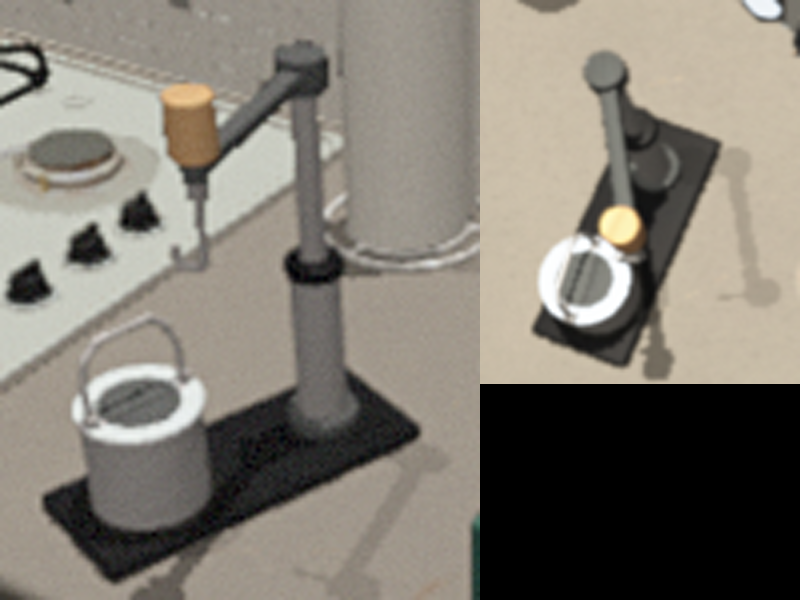

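The enlarged crop shows the hook tip on the left of its shank. The bail top runs from about (90,345) to (155,320) in the scene crop and (565,300) to (585,248) in the top crop. The flange centre is at about (587,281) and the knob top at (622,228), both top crop.

```bash
python3 - <<'E'
from h import *
S=snap('scene');T=snap('top')
def tri(p,q):
    (e1,r1),(e2,r2)=ray(S,*p),ray(T,*q)
    A=np.c_[r1,-r2]; s=np.linalg.lstsq(A,e2-e1,rcond=None)[0]
    a,b=e1+s[0]*r1,e2+s[1]*r2; return (a+b)/2,np.linalg.norm(a-b)
sc=lambda x,y:(190+x/4-.375,110+y/4-.375); tc=lambda x,y:(200+(x-480)/3.2-.34,150+y/3.2-.34)
print('bail ends',tri(sc(90,347),tc(565,300)),tri(sc(153,320),tc(585,248)))
print('knobtop',tri(sc(189,96),tc(621,225)))
print('masttop',tri(sc(302,57),tc(605,72)))
# orange mask
for n,d,(x0,x1,y0,y1) in(('S',S,(225,250,125,160)),('T',T,(232,256,210,232))):
    h=cv2.cvtColor(d['img'],cv2.COLOR_BGR2HSV)[y0:y1,x0:x1]; m=cv2.inRange(h,(8,90,90),(22,255,255)); ys,xs=np.nonzero(m); print(n,xs.mean()+x0,ys.mean()+y0,xs.min()+x0,xs.max()+x0,ys.min()+y0,ys.max()+y0,len(xs))
print('flange top',onz(T,*tc(587,281),85),onz(S,*sc(140,403),85))
print('plate',[onz(T,*tc(*p),12).round(1) for p in((720,142),(625,365),(535,330))],[onz(S,*sc(*p),12).round(1) for p in((420,432),(113,580),(43,502))])
E
```

```text
bail ends (array([465.56933495,  87.91375549, 144.40651212]), np.float64(0.717763644914701)) (array([508.23525399,  75.50129557, 143.31532718]), np.float64(2.752988045569708))
knobtop (array([487.81657415,  13.58542325, 311.05068181]), np.float64(1.0925149034030437))
masttop (array([613.82772262,  37.21639894, 279.17767739]), np.float64(2.1481391888477117))
S 237.19421487603307 140.9793388429752 231 244 131 151 242
T 245.21666666666667 222.21666666666667 237 250 215 228 60
flange top [492.97836536  83.72150461  85.        ] [497.38585874  86.58727928  85.        ]
plate [array([643.4, -20.9,  12. ]), array([429.4,  60.1,  12. ]), array([461.6, 144.8,  12. ])] [array([639.8, -23.4,  12. ]), array([424.8,  56.1,  12. ]), array([457.6, 141.9,  12. ])]
```

Post axis is about (614,37) and the cup about (495,85). The stand's -x points at about 159°, and the arm is at θ of about 0.55. The bail leans slightly, to roughly y = -6 mm. Next I move above the knob for a wrist view.

```bash
python3 - <<'E'
from h import *
p=robot.current_tcp_pos(); robot.move_linear([p[0],p[1],400],speed=250)
robot.move_ptp([488,13.6,400],[np.pi,0,np.radians(190.6)])
W=snap('wrist','w1.png'); print(robot.current_t(),robot.current_tcp_pos(),robot.current_eef_rot(),W['eye'],W['orientation'],robot.current_qpos())
for P in([488,13.6,311],[465.6,87.9,140],[508.2,75.5,140],[495,85,85],[614,37,280]): print(P,proj(W,P).round(1))
snap('scene','s2.png')
E
```

```text
3.25 [487.96521919  14.32429149 399.98649608] [ 3.14138384e+00  5.35688067e-05 -2.95560282e+00] [416.10876357   0.77842797 601.66248566] [ 2.87747527e+00 -8.63427871e-04  1.75722252e+00] [-1.99796411e-01  8.97351337e-02  1.23070375e+00  2.20498221e-04
  1.82118271e+00 -1.95652795e+00]
[488, 13.6, 311] [319.5 190.6]
[465.6, 87.9, 140] [367.4 159.9]
[508.2, 75.5, 140] [354.3 183.7]
[495, 85, 85] [357.5 171.1]
[614, 37, 280] [319.4 282.4]
```

View pics/w1.png

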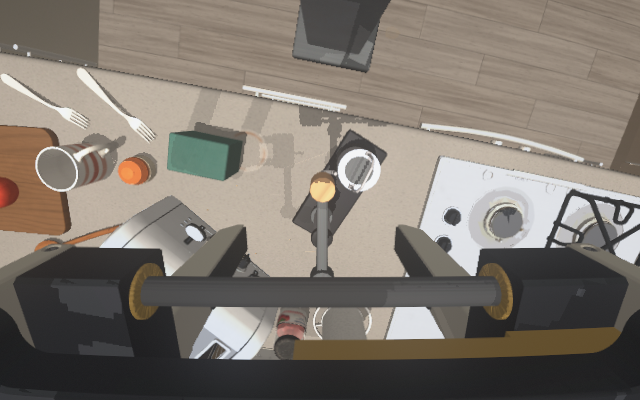

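The wrist view shows the knob top at about (322,188) against a predicted (319.5,190.6), the flange centre at about (359,171), and the mast at (322,280). These agree with my estimates to 2–3 mm, so I'll grip the knob.

```bash
cat >> h.py <<'E'
def fs(n=5):
    a=[]
    for _ in range(n): a.append(robot.current_contact_force()); robot.sleep(0.02)
    return np.mean(a,0)
E
python3 - <<'E'
from h import *
import glob
W=robot.get_image('wrist'); k=onz(W,322,188.5,311); print('knob wrist',k,'flange',onz(W,359,171,85))
x,y=(k[0]+488)/2,(k[1]+13.6)/2
robot.move_linear([x,y,330],speed=120)
print(robot.move_linear([x,y,281],speed=60,f_stop=8))
print(fs(),robot.current_tcp_pos()); robot.move_gripper(0.0)
print(robot.current_gripper_width()*93,fs(),robot.current_t())
snap('scene','s3.png'); snap('wrist','w3.png')
E
```

```text
knob wrist [485.39471699  15.87701736 311.        ] flange [494.35116923  87.80597608  85.        ]
False
[-0.21788723  0.24198308 -0.38052056] [486.99047804  14.677789   281.49135466]
0.3552596208529141 [ 0.2117426  -0.03983607  0.04346277] 6.6667
```

The gripper shut completely, so it missed the knob. I'll look at a picture.

```bash
python3 - <<'E'
import cv2,numpy as np
a=cv2.resize(cv2.imread('pics/s3.png')[70:250,190:320],None,fx=3.3,fy=3.3,interpolation=2);b=cv2.resize(cv2.imread('pics/w3.png')[100:400,200:440],None,fx=1.5,fy=1.5)
o=np.zeros((600,800,3),np.uint8);o[:a.shape[0],:a.shape[1]]=a[:600];o[:b.shape[0],430:430+b.shape[1]]=b;cv2.imwrite('pics/c3.png',o)
E
```

```text
(no output)
```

View pics/c3.png

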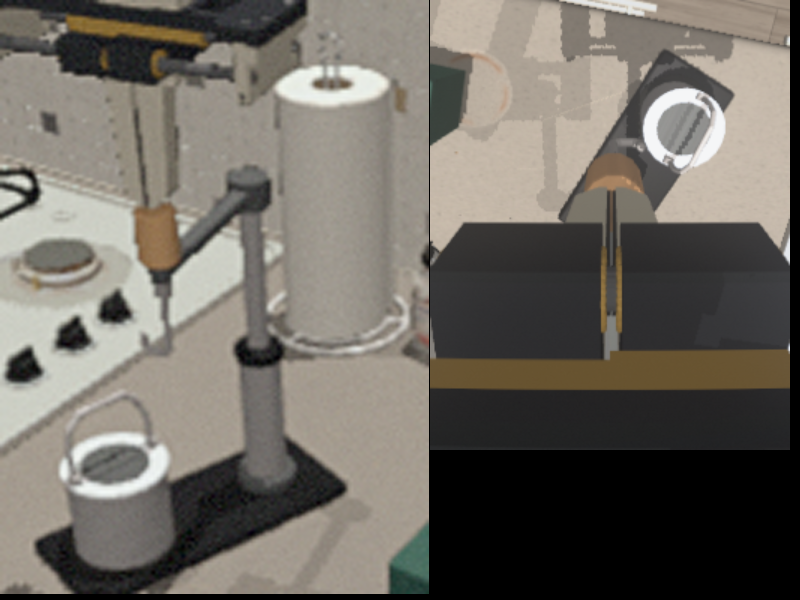

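```bash
python3 - <<'E'
from h import *
S=snap('scene');T=snap('top');W=snap('wrist')
tcp=robot.current_tcp_pos(); print(tcp,robot.current_eef_rot())
for n,d,(x0,x1,y0,y1) in(('S',S,(215,265,120,165)),('T',T,(225,265,200,240)),('W',W,(250,400,150,260))):
    h=cv2.cvtColor(d['img'],cv2.COLOR_BGR2HSV)[y0:y1,x0:x1]; m=cv2.inRange(h,(8,90,90),(22,255,255)); ys,xs=np.nonzero(m)
    print(n,'tcp px',proj(d,tcp).round(1),'knob293 px',proj(d,[487.8,13.6,293]).round(1),'top',proj(d,[487.8,13.6,311]).round(1),'mask',(xs.mean()+x0,ys.mean()+y0,xs.min()+x0,xs.max()+x0,ys.min()+y0,ys.max()+y0,len(xs)) if len(xs) else None)
print(W['eye'],W['orientation'])
o=cv2.resize(T['img'][150:270,190:310],(600,600),interpolation=cv2.INTER_CUBIC); cv2.imwrite('pics/t4.png',o)
E
```

```text
[486.71022208  14.73849808 280.99418027] [ 3.14156533e+00  9.30781014e-06 -2.95662203e+00]
S tcp px [237.3 147.1] knob293 px [237.5 141.7] top [236.6 133.7] mask (np.float64(237.16666666666666), np.float64(141.42792792792793), np.int64(231), np.int64(244), np.int64(132), np.int64(151), 222)
T tcp px [245.7 223.4] knob293 px [245.3 221.7] top [243.9 219.8] mask (np.float64(246.57142857142858), np.float64(225.46428571428572), np.int64(242), np.int64(251), np.int64(217), np.int64(228), 28)
W tcp px [320.1 219.7] knob293 px [318.2 226.7] top [318.  236.8] mask (np.float64(320.7211221122112), np.float64(216.04125412541254), np.int64(303), np.int64(342), np.int64(203), np.int64(228), 606)
[414.82588825   1.39840469 482.72697859] [ 2.87743062e+00 -5.54264409e-04  1.75657185e+00]
```

View pics/t4.png

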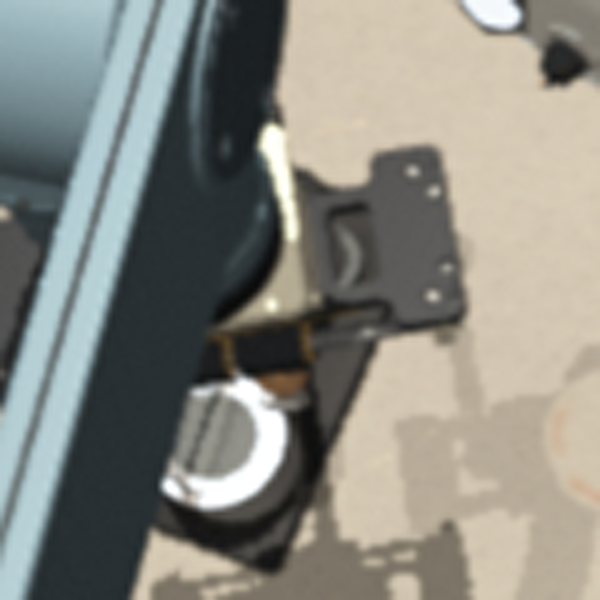

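The knob hasn't moved and the reported TCP projects onto it, yet both views show the fingertips at the level of the knob's top. I'll check where the tips really are, using the saved picture taken at TCP z = 400 with the TCP and the tip corners marked.

```bash
python3 - <<'E'
from h import *
S=snap('scene');W=snap('wrist');print(cam(W)[0],W['cx'],W['cy'])
s=cv2.imread('pics/s2.png'); a=np.radians(100.6); j=np.array([np.cos(a),np.sin(a),0]); p=np.array([488,14.3,400])
x0,y0=190,20
A=cv2.resize(s[y0:y0+170,x0:x0+130],None,fx=3.5,fy=3.5,interpolation=2)
for P,c in((p,(0,0,255)),(p+46.5*j,(0,255,0)),(p-46.5*j,(255,0,0))):
    u=(proj(S,P)-[x0,y0])*3.5; print(u); cv2.drawMarker(A,tuple(int(v) for v in u),c,cv2.MARKER_CROSS,14,1)
w=cv2.imread('pics/w3.png')[190:260,270:370]; B=cv2.resize(w,None,fx=3.4,fy=3.4,interpolation=2)
o=np.zeros((600,800,3),np.uint8);o[:A.shape[0],:A.shape[1]]=A;o[:B.shape[0],458:458+B.shape[1]]=B
cv2.imwrite('pics/c5.png',o)
E
```

```text
286.53733144812685 320.4303247428198 195.71816369742925
[145.8132031 246.9094735]
[ 70.33463291 235.99762329]
[223.60292788 258.11948483]
```

View pics/c5.png

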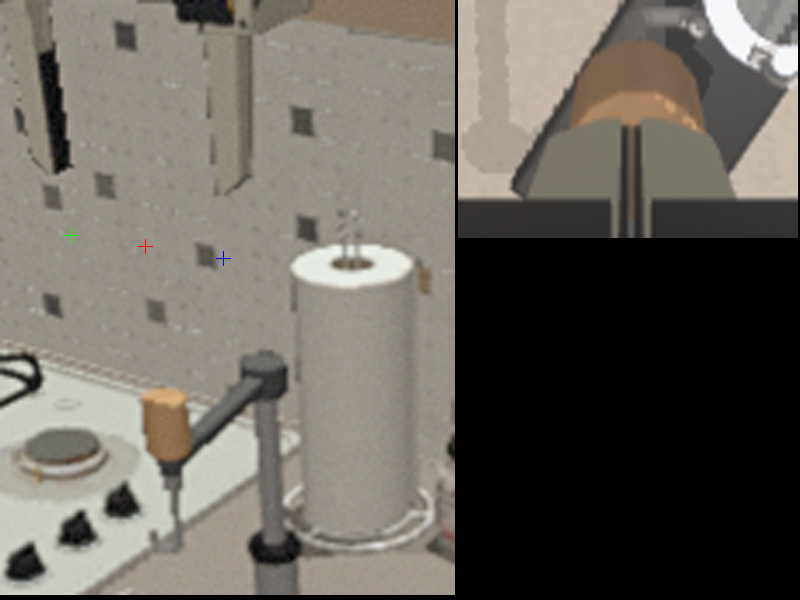

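The fingertips sit about 35–40 mm above the markers, at (63,170) and (225,190) against (70,236) and (223,258). The physical fingers therefore end well short of the reported TCP. I'll calibrate by touching the knob's top lightly with the shut fingers; the spring holds about 7 N there. Then I'll grip.

```bash
python3 - <<'E'
from h import *
p=robot.current_tcp_pos(); print(p)
hit=robot.move_linear([p[0],p[1],258],speed=15,f_stop=3.0); q=robot.current_tcp_pos(); print(hit,q,fs())
if hit:
    robot.move_linear([p[0],p[1],q[2]+45],speed=120); robot.move_gripper(1.0)
    robot.move_linear([p[0],p[1],q[2]],speed=120)
    h2=robot.move_linear([p[0],p[1],q[2]-32],speed=50,f_stop=5); print('down',h2,robot.current_tcp_pos())
    robot.move_gripper(0.0); print('width mm',robot.current_gripper_width()*93,fs(),robot.current_t())
    snap('scene','s6.png')
E
```

```text
[486.70503057  14.73495995 281.01175231]
True [486.75248842  14.69647602 275.86169285] [-0.43209357  0.16071338  5.29284167]
down False [486.83322248  14.71043103 243.99096823]
width mm 27.68904192843939 [-0.19126694  0.20005316  0.00778634] 12.175
```

The touch put the tips about 34 mm above the reported TCP. The grip now reads 27.7 mm, which matches the knob. Now I pull down.

```bash
python3 - <<'E'
from h import *
p=robot.current_tcp_pos(); print('yaw',robot.current_eef_rot()[2])
for dz in(20,106.5):
    print(robot.move_linear([p[0],p[1],p[2]-dz],speed=50,f_stop=25),robot.current_tcp_pos(),fs(),robot.current_gripper_width()*93)
S=snap('scene');x0,y0=190,90
A=cv2.resize(S['img'][y0:y0+170,x0:x0+130],None,fx=3.5,fy=3.5,interpolation=2)
for z in(311-106.5,275-106.5):
    u=(proj(S,[487.3,14.2,z])-[x0,y0])*3.5; cv2.drawMarker(A,tuple(int(v) for v in u),(0,0,255),cv2.MARKER_CROSS,12,1)
cv2.imwrite('pics/c7.png',A); print(robot.current_t())
E
```

```text
yaw -2.956563623343152
False [486.78313834  14.60644854 224.90938273] [-2.76737216 -0.28231965  7.65036547] 27.762370390919955
False [486.83030694  14.51593124 138.83882481] [-4.50272811 -0.28009511 10.90171503] 27.43138882791769
14.875
```

View pics/c7.png

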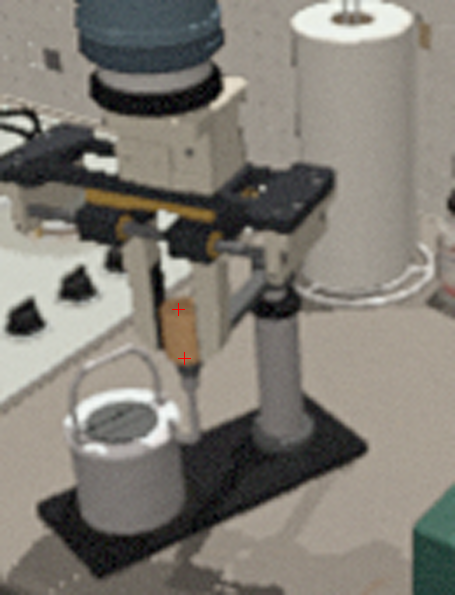

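The pull-down held without slip. The knob at about (180,330) matches the predicted marks, and mast travel is about 105 mm at 10.9 N. Now I swing in, feeling the tangential force.

```bash
cat >> h.py <<'E'
C=np.array([613.9,37.2]); Rr=129.1; PHI0=158.3
def tang(phi): a=np.radians(phi); return np.array([np.sin(a),-np.cos(a),0])   # towards cup (+y of stand)
def pose(phi,z):
    a=np.radians(phi); return [*(C+Rr*np.array([np.cos(a),np.sin(a)])),z],[np.pi,0,-2.9566+np.radians(phi-190.12)]
def go(phi,z,speed=20,f=None):
    p,o=pose(phi,z); return robot.move_linear(p,o,speed=speed,f_stop=f)
E
python3 - <<'E'
from h import *
z=138.2  # mast ~ .105
phi=190.1
for phi in np.arange(188,173.9,-2.0):
    s=go(phi,z,25,7); F=fs(2); print(round(phi-PHI0,1),s,(F@tang(phi)).round(2),F.round(1))
    if s: break
base=F@tang(phi); zz=robot.current_tcp_pos()[2]; print('z',zz,robot.current_t())
if not s:
  for phi in np.arange(phi-.5,PHI0-13,-.5):
    s=go(phi,z,12,2.5); F=fs(2); f=F@tang(phi); print(round(phi-PHI0,1),s,f.round(2),F.round(1))
    if f-base<-1.3: break
    base=base*.8+f*.2
print(robot.current_t(),robot.current_tcp_pos())
S=snap('scene','s8.png')
E
```

```text
29.7 False 1.24 [-4.3  0.7 11.4]
27.7 False 0.9 [-4.3  0.5 11.6]
25.7 False 0.25 [-4.6 -0.1 11.3]
23.7 False 1.59 [-5.5  1.4 11.5]
21.7 False 0.58 [-5.5  0.6 11.8]
19.7 False 0.36 [-5.2  0.5 11.3]
17.7 False 0.82 [-6.3  1.3 12.1]
15.7 False 0.64 [-5.6  1.2 11.6]
z 139.49699339038395 17.8083
15.2 False 0.89 [-5.8  1.6 11.3]
14.7 False 0.47 [-5.5  1.1 11.5]
14.2 False 1.06 [-6.1  1.9 11.3]
13.7 False -0.15 [-5.7  0.7 11.2]
13.2 False 1.15 [-5.8  2.  11.5]
12.7 False 0.48 [-5.6  1.4 11.6]
12.2 False 0.42 [-5.8  1.4 11.7]
11.7 False 1.03 [-5.5  2.  10.7]
11.2 False 0.92 [-6.4  2.1 11.3]
10.7 False 0.49 [-5.8  1.6 12.1]
10.2 False 0.93 [-5.9  2.2 11.5]
9.7 False 0.28 [-6.3  1.6 11.5]
9.2 False 1.23 [-6.4  2.7 11.3]
8.7 False 0.9 [-5.9  2.3 11.7]
8.2 False 0.9 [-5.9  2.4 11.6]
7.7 False 0.6 [-6.3  2.2 11.7]
7.2 False 0.08 [-6.8  1.8 11.2]
6.7 False 0.34 [-5.9  1.9 11.7]
6.2 False 0.61 [-5.9  2.3 11.6]
5.7 False 0.66 [-6.   2.4 11.3]
5.2 False 0.7 [-6.8  2.7 11.1]
4.7 False 0.91 [-6.2  2.8 11.2]
4.2 False 0.61 [-6.2  2.6 11.8]
3.7 False 0.53 [-6.5  2.7 11.3]
3.2 False 0.96 [-6.7  3.3 11.5]
2.7 False 1.06 [-6.3  3.3 11.2]
2.2 False 0.41 [-6.5  2.7 11.9]
1.7 False 0.67 [-6.5  3.1 11.1]
1.2 False 0.91 [-6.1  3.2 11.2]
0.7 False 0.97 [-6.4  3.5 11.5]
0.2 False 0.15 [-6.8  2.8 11.3]
-0.3 False 1.15 [-6.2  3.8 11.3]
-0.8 False 0.83 [-6.8  3.7 10.9]
-1.3 False -0.9 [-7.4  2.2 11.7]
27.4417 [493.83849911  88.47901774 139.37571738]
```

There is a possible touch at θ of about -1.3°. I'll check by eye.

```bash
python3 - <<'E'
from h import *
F=fs(10);print(F@tang(157),F); W=snap('wrist'); S=snap('scene')
A=cv2.resize(S['img'][150:250,190:280],(540,600),interpolation=2)
t=np.zeros((600,800,3),np.uint8);t[:,:540]=A
B=cv2.resize(W['img'][100:260,250:380],(260,320),interpolation=2);t[:320,540:]=B
cv2.imwrite('pics/c9.png',t)
E
```

```text
-0.521535629523908 [-7.02953733  2.41728592 11.58585985]
```

View pics/c9.png

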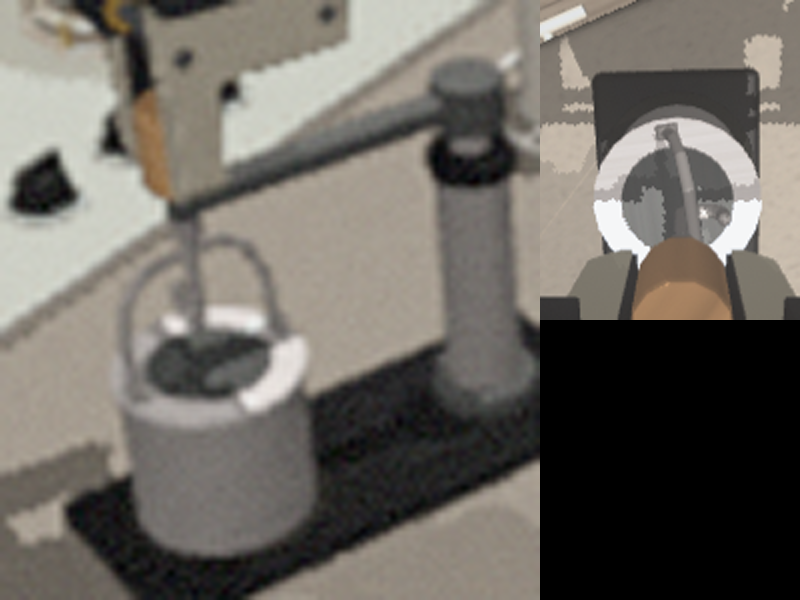

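The picture confirms it. The shank is against the bail's top at about (190,245) in the scene crop, and the tip at (180,290) has passed through. In the wrist crop the tip at (712,212) is beyond the bail at (690,190). Contact is about 1.3 N. I back off slightly, then ease up while following the sideways force.

```bash
cat > lift.py <<'E'
from h import *
import sys
phi,z,zend,step,speed=map(float,sys.argv[1:6]); base=.6; n=0
while z<zend-.01:
    z=min(z+step,zend); go(phi,z,speed); F=fs(2); f=F@tang(phi); zt=robot.current_tcp_pos()[2]
    d=244-zt; ld=7.0+.041*d-F[2]
    e=f-base
    if abs(e)>.6: phi+=np.clip(-.3*(e-np.sign(e)*.4),-.5,.5)  # resisting (e<0) -> back off (+phi)
    n+=1
    if n%2==0 or ld>4: print(f'{d:.1f} th={phi-PHI0:.2f} ft={f:.2f} load={ld:.2f} F={F.round(1)}')
    if ld>5.5: print('BIND?'); break
print('end',phi,z,robot.current_t(),robot.current_gripper_width()*93)
E
python3 - <<'E'
from h import *
go(157.5,138.2,10); print(fs()@tang(157.5))
E
python3 lift.py 157.5 138.2 174.2 3 20
```

```text
0.35749016182404214
98.6 th=-0.80 ft=0.31 load=0.05 F=[-6.8  3.1 11. ]
92.6 th=-0.80 ft=0.63 load=-0.25 F=[-6.8  3.5 11. ]
86.6 th=-0.80 ft=0.60 load=-0.55 F=[-7.1  3.6 11.1]
80.6 th=-0.80 ft=0.31 load=-0.03 F=[-7.3  3.4 10.3]
75.0 th=-0.80 ft=0.59 load=1.27 F=[-5.8  3.   8.8]
69.0 th=-0.80 ft=0.14 load=2.37 F=[-5.7  2.5  7.5]
end 157.5 174.2 32.1083 27.6465750466288
```

```bash
python3 lift.py 157.5 174.2 222.2 1.5 14
```

```text
66.1 th=-0.80 ft=0.22 load=1.80 F=[-5.5  2.5  7.9]
63.1 th=-0.80 ft=0.98 load=2.11 F=[-5.9  3.5  7.5]
60.1 th=-0.80 ft=0.21 load=1.88 F=[-5.5  2.5  7.6]
57.1 th=-0.80 ft=0.89 load=1.70 F=[-5.9  3.4  7.6]
54.1 th=-0.72 ft=0.71 load=2.43 F=[-5.3  3.   6.8]
51.1 th=-0.72 ft=1.09 load=1.64 F=[-4.7  3.1  7.5]
48.2 th=-0.72 ft=0.58 load=1.55 F=[-5.4  2.9  7.4]
45.2 th=-0.72 ft=0.53 load=2.28 F=[-5.9  3.   6.6]
42.2 th=-0.72 ft=0.21 load=2.18 F=[-5.6  2.5  6.6]
39.2 th=-0.72 ft=0.80 load=1.86 F=[-5.1  3.   6.8]
36.2 th=-0.72 ft=0.10 load=1.77 F=[-5.1  2.2  6.7]
33.2 th=-0.72 ft=0.35 load=1.93 F=[-4.7  2.3  6.4]
30.2 th=-0.72 ft=0.42 load=1.95 F=[-4.8  2.4  6.3]
27.2 th=-0.72 ft=0.76 load=1.59 F=[-4.7  2.7  6.5]
24.2 th=-0.72 ft=0.21 load=1.68 F=[-5.   2.3  6.3]
21.3 th=-0.72 ft=0.87 load=2.12 F=[-4.4  2.8  5.8]
end 157.5830011011899 222.2 41.4417 27.40977265600462
```

```bash
python3 lift.py 157.583 222.2 243.2 2 15; python3 - <<'E'
from h import *
print(robot.current_tcp_pos(),fs())
S=snap('scene','s10.png');x0,y0=180,90
cv2.imwrite('pics/c10.png',cv2.resize(S['img'][y0:y0+160,x0:x0+130],None,fx=3.5,fy=3.5,interpolation=2))
E
```

```text
17.3 th=-0.72 ft=0.59 load=2.42 F=[-4.9  2.6  5.3]
13.3 th=-0.72 ft=0.74 load=2.45 F=[-5.4  3.   5.1]
9.4 th=-0.72 ft=0.40 load=2.24 F=[-5.8  2.8  5.1]
5.4 th=-0.65 ft=0.82 load=2.03 F=[-4.6  2.8  5.2]
1.4 th=-0.65 ft=0.89 load=1.63 F=[-5.6  3.3  5.4]
end 157.64748019610747 243.2 44.8917 27.4101576565643
[493.27912736  87.24297882 243.59679984] [-5.39621887  3.16875785  4.93501964]
```

View pics/c10.png

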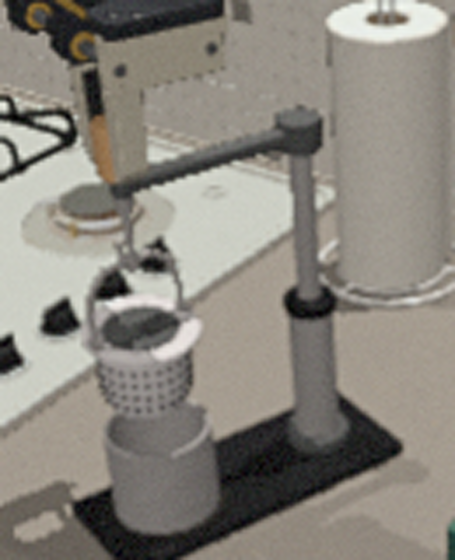

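The basket hangs at about (145,350), clear of the cup rim at (160,420). I ease out the last millimetres to the stop, release, and retreat straight up.

```bash
python3 - <<'E'
from h import *
phi=157.647
for z in np.arange(243.7,248.5,.5):
    go(phi,z,8); F=fs(3); print(z,robot.current_tcp_pos()[2].round(2),F.round(1))
    if F[2]<0.8: break
robot.move_gripper(0.7); print(robot.current_gripper_width(),fs())
p=robot.current_tcp_pos(); print(robot.move_linear([p[0],p[1],340],speed=60,f_stop=6))
robot.sleep(3); print(robot.current_t(),fs(),robot.current_tcp_pos())
S=snap('scene');x0,y0=180,90
cv2.imwrite('pics/c11.png',cv2.resize(S['img'][y0:y0+160,x0:x0+130],None,fx=3.5,fy=3.5,interpolation=2))
E
```

```text
243.7 243.79 [-4.6  3.   3.2]
244.2 243.86 [-5.2  3.6  1.5]
244.7 243.9 [-4.7  3.3 -2.1]
0.7004503686119099 [-0.21446051 -0.07530457  0.1480067 ]
False
51.5417 [ 0.03149436  0.02349786 -0.07167316] [494.48533667  86.29759842 339.97444727]
```

View pics/c11.png

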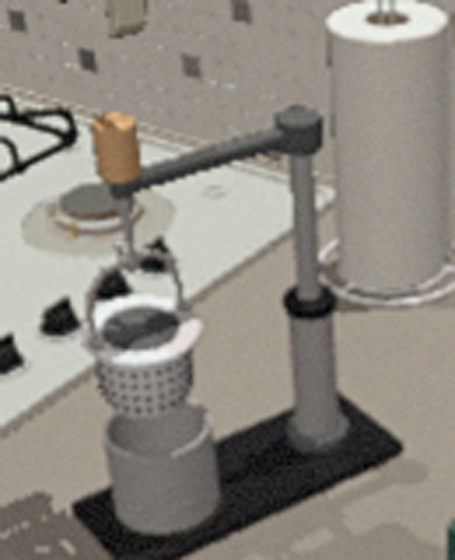

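The mast is up, the basket hangs quietly above the cup at about (145,350), and the gripper is clear of the knob. I'm handing in.

```bash
python3 -c "
from bench import robot
robot.hand_in()"
```

```text
the job is handed in; nothing more can be done
```

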